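# Nest the fitting mould core and give it a shot of release spray

## Robot

A 6-joint arm with a two-finger parallel gripper is mounted at the origin on the work surface. World frame = base frame: x ahead of the robot, y to its left, z up, the work surface at z = 0. Lengths are in mm, angles in rad, forces in N, time in s.
With the tool pointing down it reaches from about 250 to 725 mm from the base axis. Payload 4 kg.
Tool frame: the origin (TCP) lies at the very end of the fingers, on their centre line; the grasp point (between the pads) lies 19 mm behind it; z points along the fingers, y is the line along which they close (so a half turn about z gives the same grasp; the last joint's range is limited). The gripper opens to 85 mm and grips with 20 to 120 N. Pads are 22 mm wide; open, the fingers measure 114 mm over their backs; the gripper's body (76 mm by 85 mm) begins 54 mm behind the grasp point. The pads swing forward as they close: fully open they stand 13 mm farther back than shut.
Start: joints at [1.285, 0.241, 0.005, 1.335, 0, 1.571], TCP at [140.961, 479.718, 193.706] pointing down, gripper open.
Joint ranges: [-2.72, 2.72], [-1.05, 1.87], [-1.09, 1.28], [-1.99, 2.15], [-1.42, 1.44], [-3.14, 3.14]. Speed limits (rad/s): [2.79, 2.79, 3.14, 3.14, 3.14, 3.14].

## Interface

Orientations are given as a rotation vector (axis times angle).
In Python, from rig import arm gives the robot as it stands. Calls block until the motion is done:
- arm.movep(position, orientation): joint-space move of the TCP to a pose.
- arm.movel(position, attitude=None, feed=150): straight line of the TCP; attitude=None keeps the orientation; feed is the mean speed in mm/s.
- arm.movej(angles): joint-space move.
- arm.set_gripper(opening, force=None): opening from 0.0 (shut) to 1.0 (fully open); force is the grip in N (None keeps the last); returns when the fingers have stopped.
- arm.sleep(seconds).
- arm.inverse_kinematics(position, orientation): joint angles nearest the present ones, or None.
- arm.read_state(): the state.
- arm.grab_frame(name): name is "scene" or "top" or "wrist"; returns (picture, depth): 480x640x3 uint8, red, green, blue; 480x640 float32, mm along the optical axis (not along the pixel's ray), 0 where there is no reading.
- arm.camera_params(name): a dict with "intrinsics" (3x3 intrinsics, pixels), "extrinsics" (4x4, takes a point from world to camera coordinates); the wrist camera has in their place "mount" (4x4, takes a point from camera to tool coordinates, whose origin is the TCP and whose axes are the flange's). Camera axes: x right, y down, z forward; pixel columns grow to the right and rows downward; lengths in mm; the calibration is good to about 2 mm. A picture is of the moment at which its call begins: read the wrist's pose just before it. camera_params takes no time and is no camera call.
A pose or a line that the arm cannot do raises arm.PlanningError and nothing moves.
- arm.job_done(): hands the job in; it is judged then, once.
Trained networks look in the newest picture that a camera, given by its name, has taken for a name from the list of things; names that differ only in an ending like _2 or _b are one class to them, and where a whole thing is asked for, a point or a joint stands for the part that bears it (a point fixed in the world has none). Each returns a list of dicts, best first, with "confidence" (0 to 1); they miss things now and then, are a little off and sometimes report something else, mostly with a low value. They report only what shows in the picture. A call takes as long as a camera call. They do not tell look-alikes from the thing itself.
- arm.look_for(camera, thing): "xyz" ([x, y, z] in mm, in the coordinates of the camera as it stood for that picture, good to about 4 mm: the middle of the surface that is visible of it).
The state is a dict: "time": time; "qpos": joint angles; "dq": joint speeds; "joint_torque": joint torques, N m; "eef_pos": TCP position; "eef_rot": TCP orientation; "force": force on the tool from outside, world axes, zero at the start; "moment": the same for the moment, N m; "gripper_width": opening from 0.0 (shut) to 1.0 (fully open); "gripper_force": force on a finger pad.
Only numpy, scipy, OpenCV 4.12 (cv2) and the standard library are available. Lean on these libraries where they do the work, as an engineer would, in place of code of your own. Each camera call takes 0.05 s, during which the arm holds its last target. There are 200 camera calls.

## Task

Of the three aluminium mould cores, slide the middle-sized one, the one that fits, into the nest of the spray station until it is right back against the stop. Then, with the core in place, press the red nozzle cap of the spray can well down (at least 10 of its 14 mm) for a moment, gently and without bearing down hard on the can or the station, and let it spring back up. Do not press the cap before the core is in the nest, and leave the other two cores and everything else where they are.

Things in the scene. Friction and masses are not known exactly. Their poses are not given: they have to be found in the camera images.
- stand: fixed spray station; origin on the bench at the nest centre, z up. Dark steel U-shaped nest open to its -y, no floor, walls 30 mm high: back stop's inner face at y = 45 mm, side walls' at x = +-47 mm back to y = -20 mm, then yellow lips flaring to x = +-70 mm at y = -47 mm. Behind the stop a foot 100 mm wide (y 57 to 172 mm) and a can sleeve 82 mm across; clamp knob at +x to 76 mm, 60 mm high
- nest (a point): the nest centre on the bench: the spot where the axis of the fitting core belongs (1 mm short of touching the back stop); axes as the stand's
- sleeve (a point): centre of the can sleeve's upper rim, 80 mm above the bench, 125 mm behind the nest centre (stand's +y), on the upright axis of the white spray can (66 mm across) and its red nozzle cap. The can is clamped at a height that differs every time and is not reported: the flat red top of the released cap, 40 mm across, is 103 to 133 mm above this point
- cap (a joint): stroke of the sprung red nozzle cap (40 mm across, 24 mm high, spout towards the nest), in m: 0 released, 0.014 at its hard stop, positive down along the can's upright axis. It sprays from 0.009 on. It begins to move at 3.5 N, takes about 10 N at 0.009 and 13 N at 0.014
- core_small: aluminium mould core, a plain upright disc 76 mm across, 40 mm high, about 0.5 kg; origin at the centre of its underside, z up; the wrong size
- core_medium: aluminium mould core, the middle size of three look-alikes: upright disc 88 mm across, 40 mm high, about 0.65 kg; origin at the centre of its underside, z up; the one that fits the nest. Too wide to grasp: slide it
- core_large: aluminium mould core, upright disc 100 mm across, 40 mm high, about 0.85 kg; origin at the centre of its underside, z up; the wrong size
- tubs_tall: bystander: stack of white tubs, 116 mm across, 194 mm high; origin at the centre of its underside
- tubs_short: bystander: stack of white tubs, 116 mm across, 134 mm high; origin at the centre of its underside
- tub_lid: bystander: white tub lid, 116 mm across, 10 mm thick, lying flat; origin at the centre of its underside
- jar: bystander: green jar with black cap, 64 mm across, 85 mm high; origin at the centre of its underside
- scraper: bystander: brass scraper lying flat, 190 mm long along its x; origin near its middle, on the bench
- wrench: bystander: steel wrench lying flat, 180 mm long along its x; origin near its middle, on the bench
- tub_handle: bystander: yellow plastic tub handle lying flat, 172 mm long along its x, 22 mm wide, 6 mm thick; origin at its middle
Not all that is in view belongs to the job. What is shaped like the core_medium but yellow is not meant.

How it is judged:
By the outcome, as a careful person would: the job done as asked, in the order asked, and still so for the second after the job is handed in, with the robot touching nothing.
It also fails if it takes over 72 s, if anything falls off the work surface, if the arm or the gripper's body presses on something with over 40 N, if the wrist force passes 120 N, or if a joint passes its speed limit or range.

## Working session

There is one attempt and no reset: what is moved stays moved. The work goes in short steps, each a Python script; the robot and the scene stay as the last script left them, time stands still between calls to the robot, and variables do not carry over. Pictures are saved under pics/ and viewed, at most 10 in all, crops included, and the job is handed in when it is done.

```bash
mkdir -p pics
cat > h.py <<'E'
import numpy as np, cv2
from rig import arm
def snap(name):
    im,d=arm.grab_frame(name); return im,d
def save(im,fn): cv2.imwrite('pics/'+fn,cv2.cvtColor(im,cv2.COLOR_RGB2BGR))
def cam2w(name,p):
    E=np.array(arm.camera_params(name)["extrinsics"]); R,t=E[:3,:3],E[:3,3]
    return (np.asarray(p)-t)@R
def cloud(name,d):
    K=np.array(arm.camera_params(name)["intrinsics"])
    v,u=np.mgrid[:480,:640]
    P=np.stack([(u-K[0,2])/K[0,0]*d,(v-K[1,2])/K[1,1]*d,d],-1)
    return cam2w(name,P)
E
python3 - <<'E'
from h import *
for c in("scene","top"):
    im,d=snap(c); save(im,c+'0.png'); np.savez('pics/'+c+'0.npz',im=im,d=d)
    P=cloud(c,d)
    K=np.array(arm.camera_params(c)["intrinsics"]);print(c,K[0,0],cam2w(c,[0,0,0]).round())
    for n in("stand","cap","core_small","core_medium","core_large","jar","tubs_tall","sleeve"):
        for r in arm.look_for(c,n)[:4]:
            x=np.array(r["xyz"]);uv=K@x/x[2]
            print(n,round(r["confidence"],2),cam2w(c,x).round(),uv[:2].round())
print(arm.read_state())
E
```

```text
scene 474.97684119770855 [1160. -423. 1008.]
stand 0.6 [527. 218.  28.] [389. 236.]
cap 0.75 [518. 243. 189.] [399. 187.]
core_small 0.65 [ 519. -211.   38.] [253. 311.]
core_medium 0.8 [ 353. -397.   40.] [154. 303.]
core_medium 0.62 [ 417. -256.   42.] [217. 291.]
core_medium 0.56 [ 259. -323.   38.] [167. 265.]
core_large 0.57 [ 635. -132.   42.] [307. 326.]
jar 0.71 [355. 383.  64.] [394. 171.]
tubs_tall 0.94 [ 760. -303.  191.] [264. 378.]
sleeve 0.85 [529. 216.  32.] [389. 236.]
top 520.1294571972925 [ 287.   10. 1314.]
stand 0.82 [502. 220.  30.] [242. 256.]
cap 0.78 [510. 251. 184.] [217. 241.]
cap 0.23 [727. 161.   3.] [269. 173.]
core_small 0.88 [ 505. -204.   37.] [412. 254.]
core_small 0.39 [731. 161.   4.] [269. 172.]
core_medium 0.78 [ 243. -318.   39.] [463. 363.]
core_medium 0.71 [ 337. -388.   39.] [490. 323.]
core_medium 0.61 [ 406. -250.   38.] [432. 294.]
core_large 0.91 [ 621. -123.   40.] [379. 209.]
jar 0.87 [344. 388.  85.] [165. 318.]
tubs_tall 0.92 [ 721. -283.  192.] [455. 149.]
sleeve 0.95 [499. 218.  31.] [243. 257.]
sleeve 0.28 [793. -43. 132.] [348. 130.]
{'time': 0.9, 'qpos': array([1.28500965e+00, 2.40566548e-01, 5.04463125e-03, 1.33520403e+00,
       2.77814456e-06, 1.57080048e+00]), 'dq': array([-0.00026658,  0.00132813,  0.00055532, -0.00028192, -0.00019133,
        0.00086217]), 'joint_torque': array([-4.60304273e-04, -3.72193158e+01,  2.52694166e+01,  9.44567364e-04,
        6.66664036e-06,  5.80564887e-06]), 'eef_pos': array([140.96161805, 479.74204277, 193.74026033]), 'eef_rot': array([4.47391956e-01, 3.10956575e+00, 1.10044698e-04]), 'force': array([-0.73729923, -0.0208213 ,  0.14796949]), 'moment': array([0.00307508, 0.02689241, 0.01022586]), 'gripper_force': 0.0, 'gripper_width': 0.9952927533847957}
```

View pictures.

View pics/top0.png

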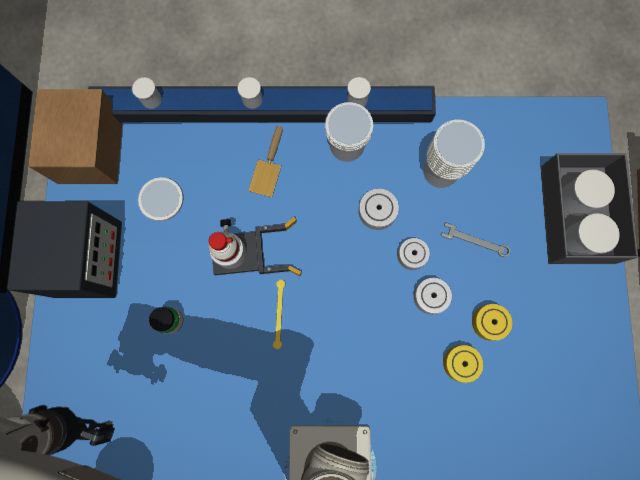

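View pics/scene0.png

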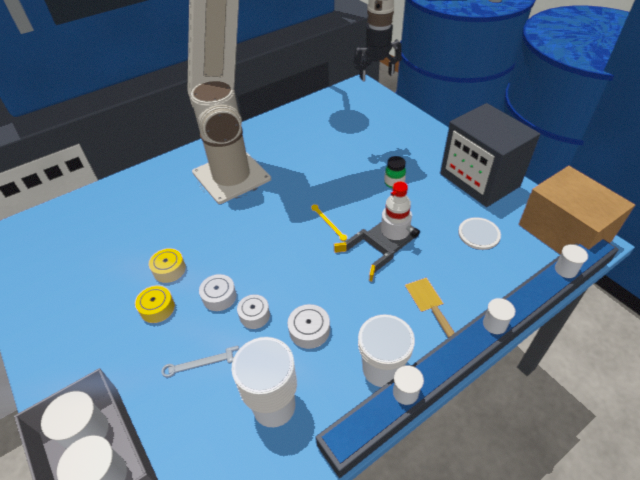

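The top picture shows the nest open to the image right (world −y) with lips at about (292,222) and (296,270) and the cap at (217,241). The cores are large (379,208), small (413,253) and medium (433,295), with yellow decoys at (493,322) and (464,364). The scene picture agrees. The yellow handle lies near one lip, at (279,315).

```bash
cat >> h.py <<'E'
from scipy.spatial.transform import Rotation as Ro
from scipy.optimize import minimize
def circ(p):
    A=np.c_[2*p,np.ones(len(p))]; s=np.linalg.lstsq(A,(p**2).sum(1),rcond=None)[0]
    return s[:2],np.sqrt(s[2]+s[:2]@s[:2])
def top_of(P,c,r=65,z=(30,48)):
    m=(np.hypot(P[...,0]-c[0],P[...,1]-c[1])<r)&(P[...,2]>z[0])&(P[...,2]<z[1]); return P[m]
def corefit(P,c,r=65):
    p=top_of(P,c,r); q=p[p[:,2]>np.median(p[:,2])-4]
    (cc,rr)=cv2.minEnclosingCircle(q[:,:2].astype(np.float32)); return q[:,:2].mean(0),cc,2*rr,np.median(q[:,2])
E
python3 - <<'E'
from h import *
for c in("top","scene"):
    f=np.load('pics/%s0.npz'%c); P=cloud(c,f['d']); 
    print(c,(f['d']==0).mean())
    for n,g in dict(s=(505,-204),m=(406,-250),l=(621,-123)).items(): print(n,corefit(P,g,52 if n!='l' else 62))
    q=P[(abs(P[...,0]-505)<25)&(abs(P[...,1]-240)<40)&(P[...,2]>150)]
    t=q[q[:,2]>np.percentile(q[:,2],90)-12];print('cap',len(q),np.percentile(q[:,2],[50,80,90,97]),t.mean(0))
    m=(P[...,0]>380)&(P[...,0]<620)&(P[...,1]>80)&(P[...,1]<215)&(P[...,2]>22)&(P[...,2]<38)
    q=P[m];print(len(q));
    if c=='top':
        im=np.zeros((300,300),np.uint8)
        for x,y,z in q: im[int(620-x),int(260-y)]=255
        im=cv2.resize(im,(600,600),interpolation=cv2.INTER_NEAREST)
        box=cv2.minAreaRect(q[:,:2].astype(np.float32));print(box)
        cv2.imwrite('pics/u.png',im)
    print('bench z',np.median(P[(abs(P[...,0]-400)<50)&(abs(P[...,1]+100)<50)][:,2]))
print(arm.camera_params("wrist"))
E
```

```text
top 0.004052734375
s (array([ 509.42622356, -208.8141054 ]), (509.3403015136719, -209.1224822998047), 76.25481414794922, np.float64(40.37379894177431))
m (array([ 404.08959378, -252.95082057]), (404.5050964355469, -253.1931610107422), 88.14574432373047, np.float64(40.4709265325193))
l (array([ 625.41043343, -123.27848584]), (626.165283203125, -122.76863098144531), 101.39118194580078, np.float64(40.36061775451782))
cap 306 [184.15950052 186.11308032 187.21226319 188.76441616] [511.15913099 248.40542832 183.88326697]
714
((527.3411865234375, 150.56509399414062), (144.53077697753906, 131.5953369140625), 2.915571928024292)
bench z -0.12697656660510143
scene 0.003948567708333333
s (array([ 511.74102727, -210.11095837]), (510.7813720703125, -209.1262969970703), 78.13556671142578, np.float64(41.137162846416615))
m (array([ 406.28506574, -254.6097222 ]), (404.62158203125, -253.93783569335938), 90.26549530029297, np.float64(41.05360087804808))
l (array([ 628.01661421, -124.89863556]), (626.5220336914062, -122.48880004882812), 102.91493225097656, np.float64(40.91861826422333))
cap 203 [183.96997365 186.45555184 187.33999535 188.56733939] [514.03998281 245.24546973 183.86444791]
591
bench z 0.6097454000589003
{'intrinsics': array([[373.89664939,   0.        , 317.97425304],
       [  0.        , 373.89664939, 237.11149714],
       [  0.        ,   0.        ,   1.        ]]), 'mount': array([[-6.31379874e-04, -9.45334388e-01, -3.26101973e-01,
         8.52028612e+01],
       [ 9.99999433e-01, -8.76689333e-04,  6.05286305e-04,
        -1.56153376e-01],
       [-8.58088080e-04, -3.26101406e-01,  9.45334405e-01,
        -1.79723968e+02],
       [ 0.00000000e+00,  0.00000000e+00,  0.00000000e+00,
         1.00000000e+00]])}
```

View pics/u.png

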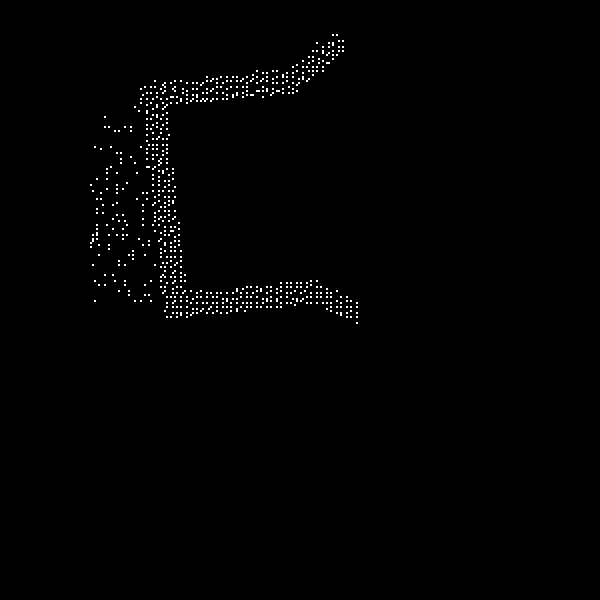

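```bash
cat >> h.py <<'E'
def att(push):  # tool down, tool x opposite to push direction
    x=-np.array([push[0],push[1],0.]); x/=np.linalg.norm(x); z=np.array([0,0,-1.])
    return Ro.from_matrix(np.c_[x,np.cross(z,x),z]).as_rotvec()
def seg(p,a,b):
    t=np.clip(((p-a)@(b-a))/((b-a)@(b-a)),0,1); return np.linalg.norm(p-a-t[:,None]*(b-a),axis=1)
def stand_fit(q,g):
    L=np.array([[-75,-44],[-53,-20],[-53,51],[53,51],[53,-20],[75,-44]],float)
    def loc(v): c,s=np.cos(v[2]),np.sin(v[2]); return (q-v[:2])@np.array([[c,-s],[s,c]])
    def cost(v):
        p=loc(v); d=np.min([seg(p,L[i],L[i+1]) for i in range(5)],0); return np.minimum(d,15).__pow__(2).sum()/len(q)
    return min((minimize(cost,np.array(g)+[0,0,a],method='Nelder-Mead',options=dict(xatol=.01,fatol=1e-4,maxiter=2000)) for a in(-.05,0,.05)),key=lambda r:r.fun),loc
E
python3 - <<'E'
from h import *
for c in("top","scene"):
    f=np.load('pics/%s0.npz'%c); P=cloud(c,f['d'])
    m=(P[...,0]>380)&(P[...,0]<620)&(P[...,1]>80)&(P[...,1]<190)&(P[...,2]>26)&(P[...,2]<34)
    q=P[m][:,:2]; r,loc=stand_fit(q,[525,130,.078]); p=loc(r.x)
    print(c,len(q),r.x.round(3),r.fun)
    s=(abs(p[:,1]-10)<20)
    print('left',np.percentile(p[s&(p[:,0]<0),0],[3,50,97]),'right',np.percentile(p[s&(p[:,0]>0),0],[3,50,97]))
    b=abs(p[:,0])<35; print('stop',np.percentile(p[b,1],[3,10,50,90]), 'tips',p[:,1].min(),p[:,0].min(),p[:,0].max())
    n=r.x[:2];y=np.array([-np.sin(r.x[2]),np.cos(r.x[2])]);print('sleeve',n+125*y)
    k=f['im'].astype(int); red=(k[...,0]>140)&(k[...,1]<60)&(k[...,2]<60)&(P[...,2]>150)&(abs(P[...,0]-510)<40)&(abs(P[...,1]-250)<40)
    z=P[red]; t=z[z[:,2]>np.percentile(z[:,2],95)-5]; print('cap',len(z),z.max(0),np.median(t[:,2]),cv2.minEnclosingCircle(t[:,:2].astype(np.float32)))
u=np.array([np.sin(.09),np.cos(.09)]); C=np.array([404.5,-253.4])
for pos,pu in(((*(C-62*u),8),u),((430,-20,8),(.7,.7)),((530,75,8),(-.08,1)),((515,250,190),(-.08,1)),((515,250,190),(.08,-1))):
    print(pos,arm.inverse_kinematics(pos,att(pu)))
print(arm.read_state()['time'])
E
```

```text
top 497 [5.24783e+02 1.27239e+02 9.80000e-02] 13.7105110136376
left [-58.52633494 -53.51148982 -46.84321094] right [47.46723091 53.67756813 58.99363742]
stop [45.42252566 46.12982656 51.47378903 55.93880144] tips -46.01871716306723 -70.45118320563734 74.02402473379809
sleeve [512.51599077 251.63575505]
cap 231 [528.36613185 269.78821819 190.54063628] 185.593353774663 ((510.82867431640625, 251.35113525390625), 18.51153564453125)
scene 407 [5.25776e+02 1.26047e+02 9.30000e-02] 16.41203793007335
left [-60.18335106 -52.78717892 -46.13861038] right [45.84630956 52.43801301 58.91020536]
stop [44.71930407 45.49164939 50.59585142 56.48383847] tips -47.053444130462964 -72.87849013981925 73.22464904219106
sleeve [514.1484151  250.50478133]
cap 156 [532.87969702 267.39259883 191.10954882] 185.93650604786023 ((514.8074951171875, 250.23362731933594), 19.03087615966797)
(np.float64(398.9275299497233), np.float64(-315.1490694467436), 8) [-0.66860789  0.41743864 -0.26661302  0.88674466  0.         -2.14940422]
(430, -20, 8) [-0.04647813  0.28889176 -0.46838896  0.81351561  0.         -0.83187629]
(530, 75, 8) [ 0.14057605  0.46184521 -0.19232179  0.91662932  0.         -1.51005026]
(515, 250, 190) [ 0.4519294   0.38751334  0.20046891  1.38375189  0.         -1.19869692]
(515, 250, 190) [0.4519294  0.38751334 0.20046891 1.38375189 0.         1.94289574]
0.9
```

Run:
```python
from h import *
u=np.array([np.sin(.09),np.cos(.09)]); C=np.array([404.5,-253.4]); A=att(u); p=C-62*u
arm.set_gripper(.6)
s=arm.read_state(); arm.movel([*s['eef_pos'][:2],310],feed=250)
arm.movep([*p,200],A)
arm.movel([*p,8],feed=150)
s=arm.read_state();print(s['time'],s['eef_pos'],s['force'],s['gripper_width'])
arm.movel([*(C-50*u),8],feed=60)
q=C-50*u
e=np.array([C[0]+150*u[0],C[1]+150*u[1]])-46*u
arm.movel([*e,8],feed=60)
s=arm.read_state();print(s['time'],s['eef_pos'],s['force'])
arm.movel([*(e-20*u),8],feed=100)
im,d=snap("top");save(im,'top1.png');P=cloud("top",d)
print(corefit(P,C+150*u,52),C+150*u)
im,d=snap("wrist");save(im,'w1.png')
```

```text
6.4917 [ 399.5894398  -315.64586891    8.79573963] [-0.29278544 -0.53985612  0.7103924 ] 0.5970459767028258
9.5583 [ 413.8340814  -149.9905517     7.98622864] [ 0.12870597 -0.95853976  0.31875024]
(array([nan, nan]), (0.0, 0.0), 0.0, np.float64(nan)) [ 417.98178238 -104.00709005]
  return _methods._mean(a, axis=axis, dtype=dtype,
  ret = ret.dtype.type(ret / rcount)
h.py:23: RuntimeWarning: Mean of empty slice.
  (cc,rr)=cv2.minEnclosingCircle(q[:,:2].astype(np.float32)); return q[:,:2].mean(0),cc,2*rr,np.median(q[:,2])
  ret = um.true_divide(
```

View pics/top1.png

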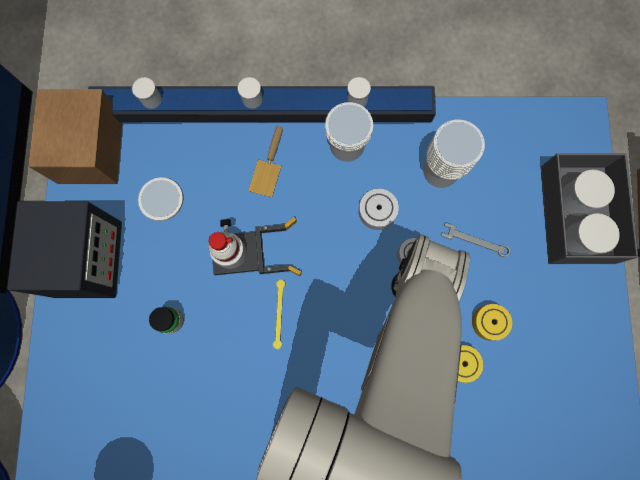

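View pics/w1.png

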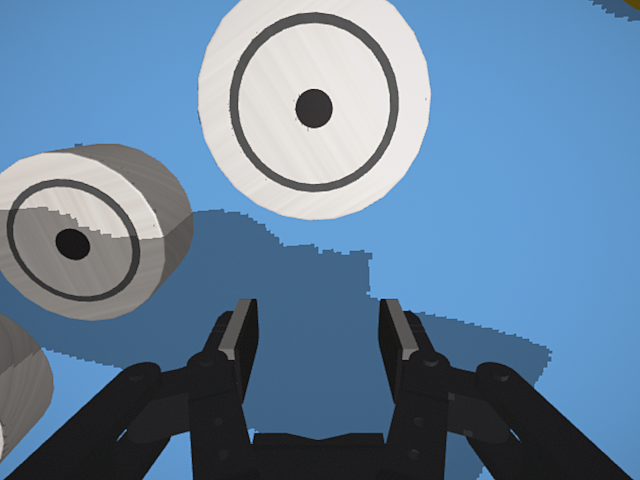

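```bash
cat >> h.py <<'E'
def wcloud(d,s):
    c=arm.camera_params("wrist"); K=c["intrinsics"]; M=np.array(c["mount"]); v,u=np.mgrid[:480,:640]
    P=np.stack([(u-K[0,2])/K[0,0]*d,(v-K[1,2])/K[1,1]*d,d],-1)@M[:3,:3].T+M[:3,3]
    P[d==0]=np.nan
    return P@Ro.from_rotvec(s['eef_rot']).as_matrix().T+s['eef_pos']
E
python3 - <<'E'
from h import *
s=arm.read_state(); im,d=snap("wrist"); P=wcloud(d,s)
print(s['time'],s['eef_pos'],Ro.from_rotvec(s['eef_rot']).as_matrix().round(2).tolist())
print('disc',P[107,250],P[107,380],P[107,314],P[244,110],'fingers',P[315,250],P[315,385],'bench',P[300,500])
im,d=snap("scene");save(im,'s1.png')
E
```

```text
10.0083 [ 411.86428955 -169.52445481    7.92237313] [[-0.09, -1.0, -0.0], [-1.0, 0.09, 0.0], [-0.0, 0.0, -1.0]]
disc [ 428.29218652 -255.57830417   40.30035743] [ 380.14603565 -251.18779504   40.48270996] [ 404.55461348 -253.40943797   41.91426428] [ 494.43699025 -207.38485873   41.11935628] fingers [ 435.50850973 -181.39091132   63.26523788] [ 384.50119397 -176.5786215    62.94766769] bench [ 3.10221607e+02 -1.41690857e+02 -2.74673908e-01]
```

View pics/s1.png

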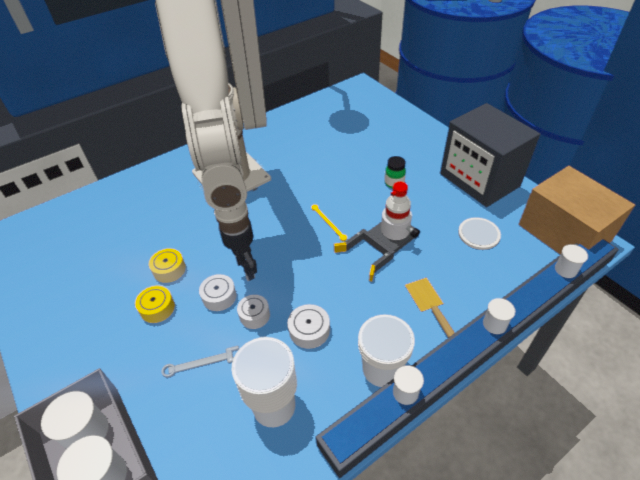

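The scene picture shows the gripper, tip near (250,275), hovering beyond the unmoved medium core (217,292). The fingers passed over it, so the tips sit higher than the reported TCP. I'll measure the real fingertip height.

Run:
```python
from h import *
s=arm.read_state(); R=Ro.from_rotvec(s['eef_rot']).as_matrix()
def fing():
    s=arm.read_state(); im,d=snap("wrist"); P=wcloud(d,s); T=(P-s['eef_pos'])@Ro.from_rotvec(s['eef_rot']).as_matrix()
    dark=(abs(T[...,1])<70)&(abs(T[...,0])<25)&(P[...,2]>48)&np.isfinite(T[...,2])
    q=T[dark]; print(s['gripper_width'],len(q),'tool z max',np.percentile(q[:,2],[50,90,99,100]))
    for sg in(-1,1):
        k=q[(q[:,1]*sg>0)&(q[:,2]>np.percentile(q[:,2],99)-25)]; print(sg,'y',np.percentile(k[:,1]*sg,[1,50,99]),'x',np.percentile(k[:,0],[1,50,99]))
    return d
for v in range(285,340,6):
    pass
d=fing()
s=arm.read_state();im,d=snap("wrist");P=wcloud(d,s)
for v in range(290,420,10): print(v,P[v,250].round(0),P[v,240].round(0))
print(s['time'])
```

```text
0.5982953657005512 50578 tool z max [-106.93678129  -77.44252022  -48.31017209  -40.10468387]
-1 y [24.40641532 26.39996826 37.93234429] x [-10.68651677   6.86263353  11.27382889]
1 y [26.39474805 28.39799691 40.0204835 ] x [-10.81599564   6.7936966   11.25929315]
290 [ 450. -161.    0.] [ 456. -161.   -1.]
300 [ 437. -182.   53.] [ 441. -183.   53.]
310 [ 436. -182.   61.] [ 440. -183.   61.]
320 [ 436. -179.   63.] [ 438. -182.   69.]
330 [ 436. -176.   65.] [ 437. -182.   74.]
340 [ 437. -172.   66.] [ 436. -182.   81.]
350 [ 436. -169.   69.] [ 436. -180.   83.]
360 [ 437. -165.   69.] [ 436. -177.   84.]
370 [ 437. -162.   70.] [ 436. -174.   85.]
380 [ 459. -100.   -0.] [ 437. -170.   86.]
390 [460. -92.  -0.] [ 437. -167.   86.]
400 [461. -85.   0.] [ 438. -162.   85.]
410 [462. -77.  -0.] [ 427. -188.  118.]
10.1583
```

Run:
```python
from h import *
s=arm.read_state();im,d=snap("wrist");P=wcloud(d,s)
for v in (432,437,442,450,460,470,479): print(v,[P[v,u].round(0).tolist() for u in (318,280,150)])
u=np.array([np.sin(.09),np.cos(.09)]); C=np.array([404.5,-253.4]); A=att(u); p=C-62*u
arm.movel([*s['eef_pos'][:2],60],feed=200)
arm.movel([*p,60],feed=200)
for z in (10,-5,-15,-22,-28,-32):
    arm.movel([*p,z],feed=60); s=arm.read_state(); print(z,s['eef_pos'].round(1),s['force'].round(2))
    if s['force'][2]>3: break
im,d=snap("wrist");P=wcloud(d,s);save(im,'w2.png')
for v in range(290,330,5): print(v,P[v,250].round(0),P[v,385].round(0))
print(s['time'])
```

```text
432 [[421.0, -55.0, -1.0], [446.0, -56.0, -1.0], [459.0, -170.0, 105.0]]
437 [[422.0, -51.0, -0.0], [419.0, -180.0, 120.0], [459.0, -168.0, 105.0]]
442 [[410.0, -179.0, 120.0], [419.0, -180.0, 121.0], [460.0, -166.0, 105.0]]
450 [[nan, nan, nan], [418.0, -181.0, 124.0], [459.0, -166.0, 108.0]]
460 [[410.0, -181.0, 127.0], [418.0, -182.0, 127.0], [459.0, -164.0, 109.0]]
470 [[410.0, -179.0, 128.0], [418.0, -181.0, 129.0], [537.0, -33.0, 1.0]]
479 [[410.0, -180.0, 130.0], [418.0, -181.0, 130.0], [539.0, -24.0, -0.0]]
10 [ 399.2 -315.4   10.3] [-0.58  0.22  0.49]
-5 [ 398.4 -314.7   -5.6] [ 0.86 -0.29 -0.89]
-15 [ 398.4 -314.8  -15.6] [-0.07 -0.07  0.78]
-22 [ 398.5 -314.8  -22.5] [-0.05  0.33 -0.02]
-28 [ 398.5 -314.9  -28.4] [-0.06  0.39 -0.59]
-32 [ 398.7 -315.   -32.3] [ 0.95 -0.15 -0.14]
290 [ 427. -326.   -0.] [ 367. -320.   -1.]
295 [ 427. -323.   -0.] [ 368. -318.   -0.]
300 [ 424. -328.   13.] [ 370. -323.   13.]
305 [ 423. -328.   17.] [ 370. -323.   17.]
310 [ 423. -328.   21.] [ 371. -324.   22.]
315 [ 423. -326.   22.] [ 371. -322.   23.]
320 [ 423. -325.   23.] [ 372. -320.   23.]
325 [ 423. -323.   25.] [ 372. -318.   23.]
14.0167
```

View pics/w2.png

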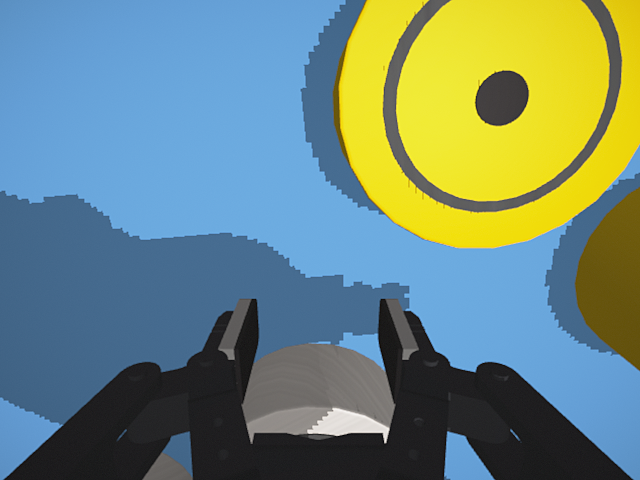

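The wrist picture shows the pads (tips near (248,300) and (390,300)) about 12 mm above the bench, behind the grey core at (320,390), with yellow cores well clear. Real tips are about 40 mm short of the reported TCP, so I will compensate.

Run:
```python
from h import *
Z=-32
def push(a,b,feed=60,n=4):
    for t in np.linspace(0,1,n+1)[1:]:
        arm.movel([*(a+(b-a)*t),Z],feed=feed); f=arm.read_state()['force']; print(f.round(1),end=' ')
        if np.hypot(*f[:2])>25: raise SystemExit('force')
    print()
u=np.array([np.sin(.09),np.cos(.09)]); C=np.array([404.5,-253.4]); 
e=C+150*u-46*u
push(C-62*u,e)
arm.movel([*(e-20*u),Z],feed=100)
im,d=snap("top");P=cloud("top",d);C1=corefit(P,C+150*u,55);print(C1,C+150*u)
im,d=snap("scene");Q=cloud("scene",d);print(corefit(Q,C+150*u,55),corefit(Q,(510,-209),50))
print(arm.read_state()['eef_pos'],arm.read_state()['time'])
```

```text
[-0.7  0.1 -0. ] [ 0.3  0.8 -0.4] [ 0.3 -0.1  0.5] [-0.8 -0.2 -0.4] 
(array([ 416.15812955, -101.46478305]), (416.61566162109375, -101.73692321777344), 87.70831298828125, np.float64(40.67795758074631)) [ 417.98178238 -104.00709005]
(array([ 418.27209501, -102.4495487 ]), (416.7396545410156, -102.80928802490234), 90.00016784667969, np.float64(41.20246945040397)) (array([ 511.44048274, -210.51055337]), (509.6656799316406, -209.99307250976562), 78.67242431640625, np.float64(40.97461556358047))
[ 411.85117743 -169.54118781  -32.08554376] 17.8833
```

```bash
cat >> h.py <<'E'
Z=-32; NEST=np.array([525.2,126.7]); YD=np.array([-np.sin(.096),np.cos(.096)])
def push(a,b,feed=60,n=4):
    for t in np.linspace(0,1,n+1)[1:]:
        arm.movel([*(a+(b-a)*t),Z],feed=feed); f=arm.read_state()['force']; print(f.round(1),end=' ')
        if np.hypot(*f[:2])>25: raise SystemExit('force')
    print()
def core(g):
    o=[]
    for c in("top","scene"):
        im,d=snap(c); r=corefit(cloud(c,d),g,55); o.append(r[1]); print(c,r[1],r[2])
    return o
E
python3 - <<'E'
from h import *
C=np.array([416.7,-102.3]); W=NEST-110*YD; u0=np.array([np.sin(.09),np.cos(.09)])
u=(W-C)/np.linalg.norm(W-C)
arm.movel([*(C-80*u0),Z],feed=150)
arm.movel([*(C-80*u),Z],att(u),feed=100)
arm.movel([*(C-56*u),Z],feed=100)
push(C-56*u,W-47.6*u,feed=70)
arm.movel([*(W-80*u),Z],feed=120)
arm.movel([*(W-80*YD),Z],att(YD),feed=100)
print('W',W); core(W)
print(arm.read_state()['eef_pos'],arm.read_state()['time'])
im,d=snap("wrist");save(im,'w3.png')
E
```

```text
[ 0.2 -0.1  0.4] [-0.3  0.5  0.4] [-0.7  0.1  0.7] [-0.1 -0.1  0.8] 
W [535.74378731  17.20649084]
top (534.4142456054688, 16.922283172607422) 87.76432037353516
scene (535.5076293945312, 16.85004425048828) 89.82501983642578
[543.07220912 -62.15760937 -32.0802625 ] 24.05
```

View pics/w3.png

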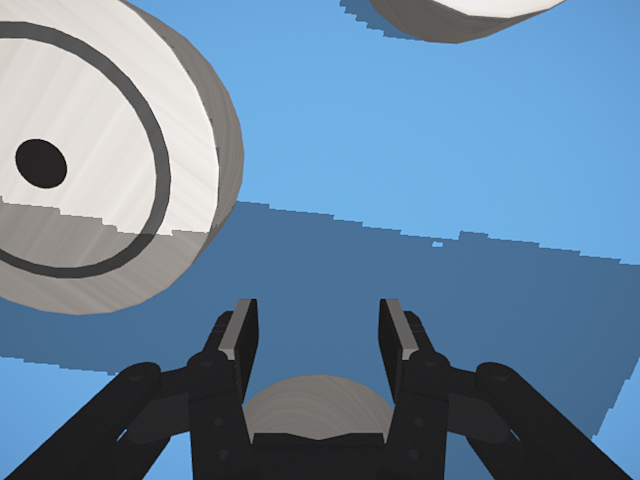

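The picture shows the core at (318,410), centred ahead of the fingers, with the large core untouched at upper left. Now the push into the nest.

Run:
```python
from h import *
push(NEST-(110+56)*YD,NEST-(47.6+7)*YD,feed=60,n=8)
s0=-(47.6+7)
for k in range(16):
    t=s0+(k+1)*1.0
    arm.movel([*(NEST+t*YD),Z],feed=30); s=arm.read_state(); f=s['force']
    fy=-f[:2]@YD; print(round(t+47.6,1),'f',round(fy,1),'side',round(f[0],1),'act',round((s['eef_pos'][:2]-NEST)@YD+47.6,1),f[2].round(1))
    if fy>12 or abs(f[0])>20: break
print(s['eef_pos'],s['time'])
core(NEST)
```

```text
[-0.4 -1.3  0.2] [ 0.8  0.1 -0.7] [0.4 0.  0.2] [0.2 0.  0.4] [0.4 0.4 0. ] [-0.   0.7 -0.6] [-0.2 -0.4 -0.4] [-0.5  0.7  0.3] 
-6.0 f 0.8 side 0.6 act -5.9 -0.2
-5.0 f 3.4 side 0.3 act -5.5 0.7
-4.0 f 3.1 side 0.2 act -4.3 0.3
-3.0 f 2.7 side 0.1 act -2.9 -0.2
-2.0 f 3.2 side 1.1 act -1.8 -0.1
-1.0 f 1.9 side 0.1 act -0.8 -0.4
0.0 f 2.6 side -0.0 act 0.1 -0.5
1.0 f 2.3 side -0.2 act 1.1 0.4
2.0 f 2.5 side 0.4 act 2.1 -0.7
3.0 f 3.3 side 0.0 act 3.0 -0.0
4.0 f 5.4 side 0.0 act 3.0 -0.2
5.0 f 8.0 side 0.9 act 3.0 1.0
6.0 f 10.1 side 0.7 act 3.0 0.4
7.0 f 13.4 side 0.9 act 3.0 0.3
[529.41002544  82.26778103 -31.93770124] 31.0667
top (0.0, 0.0) 0.0
scene (519.6148681640625, 123.67182922363281) 97.98799896240234
  return _methods._mean(a, axis=axis, dtype=dtype,
  ret = ret.dtype.type(ret / rcount)
h.py:23: RuntimeWarning: Mean of empty slice.
  (cc,rr)=cv2.minEnclosingCircle(q[:,:2].astype(np.float32)); return q[:,:2].mean(0),cc,2*rr,np.median(q[:,2])
  ret = um.true_divide(
```

Run:
```python
from h import *
p=NEST-120*YD
arm.movel([*p,Z],feed=120); arm.movel([*p,240],feed=250)
arm.set_gripper(0)
arm.movel([420,-60,260],feed=250)
import warnings; warnings.filterwarnings('ignore')
for c in("top","scene"):
    im,d=snap(c); P=cloud(c,d); save(im,c+'4.png')
    m=np.linalg.norm(P[...,:2]-NEST,axis=-1)<47
    q=P[m&(P[...,2]>36)&(P[...,2]<46)]; print(c,len(q),cv2.minEnclosingCircle(q[:,:2].astype(np.float32)))
    k=im.astype(int); red=(k[...,0]>140)&(k[...,1]<60)&(k[...,2]<60)&(P[...,2]>150)&(abs(P[...,0]-513)<40)&(abs(P[...,1]-250)<40)
    z=P[red]; t=z[z[:,2]>np.percentile(z[:,2],60)-4];print('cap',np.percentile(z[:,2],[40,60,80,95]),cv2.minEnclosingCircle(t[:,:2].astype(np.float32)))
s=arm.read_state();im,d=snap("wrist");P=wcloud(d,s);T=(P-s['eef_pos'])@Ro.from_rotvec(s['eef_rot']).as_matrix()
q=T[(abs(T[...,1])<30)&(abs(T[...,0])<25)&(T[...,2]<100)];print('tip z',np.nanpercentile(q[:,2],[99,99.9,100]),s['gripper_width'],s['time'])
t=q[q[:,2]>q[:,2].max()-12];print('tip xy',t.min(0),t.max(0))
im,d=arm.grab_frame("top");cv2.imwrite('pics/c4.png',cv2.resize(im[180:300,180:340,::-1],(640,480)))
```

```text
top 886 ((523.8225708007812, 127.81499481201172), 44.12425994873047)
cap [184.02916485 184.93078965 186.13203537 187.9728632 ] ((511.851318359375, 247.34683227539062), 22.67285919189453)
scene 639 ((525.06494140625, 127.94007110595703), 45.87416076660156)
cap [183.61171508 185.17631194 186.24919517 187.97549875] ((512.0946044921875, 244.67886352539062), 21.985509872436523)
tip z [-46.40476113 -41.27292558 -39.56759898] -0.002350639760651631 34.5417
tip xy [  5.47809809 -12.60566328 -51.55694903] [ 11.11925927  14.40603378 -39.56759898]
```

View pics/c4.png

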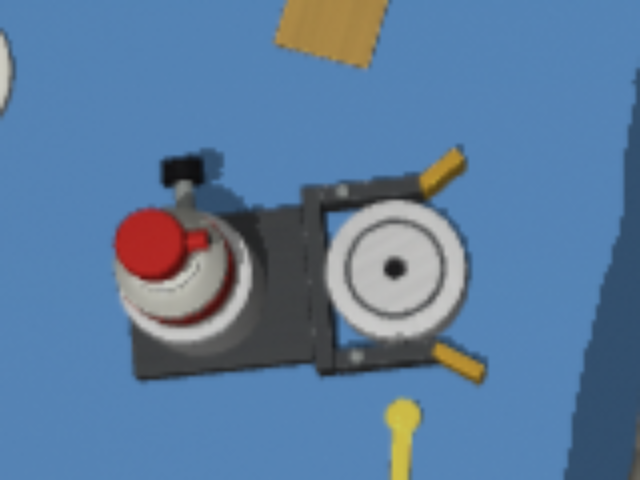

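The picture shows the core at (395,268) flush against the stop between both walls, and the cap at (150,243) still up. Now press.

Run:
```python
from h import *
A=att(YD); c=(512.7,251.0)
arm.movel([*c,230],A,feed=250); arm.movel([*c,165],feed=100); arm.sleep(.3)
f0=arm.read_state()['force'][2]; z0=None; z=165.
while z>110:
    z-=1; arm.movel([*c,z],feed=25 if z0 else 20); s=arm.read_state(); f=s['force'][2]-f0; a=s['eef_pos'][2]
    if z0 is None and f>2.2: z0=a; print('contact')
    if z0: print(z,a.round(1),round(f,1),round(z0-a,1),s['force'][:2].round(1))
    if z0 and (z0-a>11.9 or f>13.2): break
    if s['time']>60: break
arm.sleep(.3); s=arm.read_state(); print(s['eef_pos'],s['force'],s['time'])
arm.movel([*c,165],feed=80); arm.movel([*c,240],feed=200); arm.movel([400,0,280],feed=300)
for cam in("top","scene"):
    im,d=snap(cam); P=cloud(cam,d); k=im.astype(int); red=(k[...,0]>140)&(k[...,1]<60)&(k[...,2]<60)&(P[...,2]>150)&(abs(P[...,0]-513)<40)&(abs(P[...,1]-250)<40)
    print('cap',np.percentile(P[red][:,2],[40,60,80,95]))
    m=np.linalg.norm(P[...,:2]-NEST,axis=-1)<47; q=P[m&(P[...,2]>36)&(P[...,2]<46)]; print(cv2.minEnclosingCircle(q[:,:2].astype(np.float32)))
print(arm.read_state()['time'])
```

```text
contact
147.0 147.6 2.9 0.0 [-0.4 -0.7]
146.0 146.3 3.5 1.2 [-0.8 -0.3]
145.0 145.2 5.0 2.4 [-0.7  0.2]
144.0 144.3 5.5 3.3 [-1.1 -0.2]
143.0 143.4 6.7 4.1 [-2.1 -0.9]
142.0 142.5 6.4 5.0 [-1.7 -0.8]
141.0 141.7 7.0 5.9 [-2.  -1.5]
140.0 140.8 7.9 6.7 [-2.2 -0.8]
139.0 140.0 8.5 7.6 [-3.3 -0.8]
138.0 139.1 9.2 8.5 [-1.3 -1.2]
137.0 138.2 9.4 9.4 [-2.8 -1. ]
136.0 137.4 10.5 10.2 [-1.8 -2.3]
135.0 136.5 11.1 11.1 [-2.8 -1.5]
134.0 135.6 11.6 11.9 [-2.6 -1.5]
[512.95598776 251.12456322 135.70275045] [-3.044654   -1.39870123 11.50813754] 45.2417
cap [183.67969992 184.8141937  185.94344068 187.96606403]
((523.900146484375, 127.63017272949219), 44.1267204284668)
cap [183.81295329 185.16233579 186.64755463 188.28904893]
((524.3538208007812, 127.33467102050781), 44.996307373046875)
47.4833
```

```bash
python3 -c "
from rig import arm
print(arm.job_done())"
```

```text
the job is handed in; nothing more can be done
None
```

The medium core is in the nest against the stop, the cap was then pressed about 12 mm at under 12 N and sprang back up, and the job was handed in at about 47 s; my first push passed over the core without touching it because the fingertips sit about 40 mm short of the reported TCP, which I then allowed for.

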